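Set a telescopic bench lamp and switch it on

ROBOT

A 6-joint arm with a two-finger parallel gripper is mounted at the origin on the work surface. World frame = base frame: x ahead of the robot, y to its left, z up, the work surface at z = 0. Lengths are in m, angles in rad, forces in N, time in s.
With the tool pointing down it reaches from about 0.275 to 0.75 m from the base axis. Payload 10.2 kg.
Tool frame: the origin (TCP) lies on the centre line of the jaws, within the pads' length; the fingertips stand 14 mm ahead of it and the grasp point (between the pads) lies 5 mm behind it; z points along the fingers, y is the line along which they close (so a half turn about z gives the same grasp; the last joint's range is limited). The gripper opens to 85 mm and grips with 20 to 120 N. Pads are 22 mm wide; open, the fingers measure 114 mm over their backs; the gripper's body (76 mm by 85 mm) begins 54 mm behind the grasp point. The pads swing forward as they close: fully open they stand 13 mm farther back than shut.
Start: joints at [-1.438, 0.313, 1.498, -0, 1.331, -0.223], TCP at [0.183, -0.492, 0.216] pointing down, gripper open.
Joint ranges: [-2.94, 2.94], [-0.97, 2.17], [0.19, 2.56], [-1.23, 4.37], [0.02, 3.11], [-2.88, 2.88]. Speed limits (rad/s): [2.39, 2.39, 3.01, 3.14, 3.14, 3.14].

INTERFACE

Orientations are given as a unit quaternion [w, x, y, z].
In Python, from bench import ctrl gives the robot as it stands.
- The arm moves only by the tool step_arm, never from a script. Its arguments are lists of equal length, an entry for each row: "xyz": the shift along the tool's x, y, z each as a share of 0.05 m, from -1 to 1, a list of three; "dr": the turn, a rotation vector about the tool's x, y, z each as a share of 0.15 rad, from -1 to 1, a list of three; "fingers": the opening, from 0 (shut) to 1 (fully open). A call has 1 to 5 rows; each row shifts and turns the commanded pose from where the row before left it, along the tool's axes as they then stand; what a row does not reach is not made up. A row lasts 1/10 s, in which the tool goes at most 50 mm and 8.59 degrees, less where a joint would pass 70% of its speed; a pose out of reach is approached as far as the arm can. A call with a number of a shift or a turn outside -1 to 1 is refused whole. A call with a gripper value outside its range is refused whole. The fingers move at their own pace and stop on an object; "grip_force" is the grip in N (left out, the last holds). Time passes only in rows, so rows that do not move let the fingers close. It gives the time, the measured TCP pose, the force, the opening and the grip force at its end, in the units of the state.
- ctrl.get_state(): the state, without advancing time (a new reading comes with each control period).
- ctrl.read_camera(name): name is "scene" or "top"; returns the picture (420x560x3 uint8, red, green, blue); there is no depth.
- ctrl.camera_info(name): a dict with "fx", "fy", "cx", "cy" (pixels), "pose" (4x4, takes a point from camera to world coordinates). Camera axes: x right, y down, z forward; pixel columns grow to the right and rows downward; lengths in m; the calibration is good to about 2 mm. A picture is of the moment at which its call begins. camera_info takes no time and is no camera call.
- ctrl.hand_in(): hands the job in; it is judged then, once.
The state is a dict: "clock": time; "joints": joint angles; "joint_vel": joint speeds; "joint_torque": joint torques, N m; "tool_pos": TCP position; "ee_rot": TCP orientation; "contact_force": force on the tool from outside, world axes, zero at the start; "wrist_torque": the same for the moment, N m; "finger_gap": finger opening in m; "grip_force": force on a finger pad.
Only numpy, scipy, OpenCV 4.12 (cv2) and the standard library are available. Lean on these libraries where they do the work, as an engineer would, in place of code of your own. Each camera call takes 0.05 s, during which the arm holds its last target. There are 200 camera calls.

TASK

Bring the blue bench lamp into use: turn the black grip on top of its leaning telescopic stem counter-clockwise to unlock it, draw the stem out until the lower edge of the orange band is level with the top of the black collar, and turn the grip fully back clockwise to lock it at that length. Then flip the lamp's toggle switch over to its other side, away from the robot, and let go of everything. Do not knock about the other things on the bench.

Things in the scene. Friction and masses are not known exactly. Their poses are not given: they have to be found in the camera images.
- lamp_base: Fixed blue box, foot of the lamp, 170 (x) x 300 (y) x 45 (z) mm; origin: centre of its underside on the bench; z up; its -x side faces the robot, turned by up to 0.35 rad. A dark tube 30 mm thick, with a 40 mm collar at its end, stands at x +30, y +80 mm and leans 30 degrees to the base's -x side; a 20 mm aluminium stem slides out of it. The toggle is at x -20, y -80 mm.
- knob_mid (a point): Centre of the black grip at the stem's outer end: a bar-shaped block 44 mm (its x) x 24 mm (its y) x 46 mm (its z), to be pinched across its 24 mm. Its z points outwards along the stem's axis, which passes through this point; it turns and slides with the stem (0.18 kg). A 10 mm side arm runs out along its -x, 40 mm below this point.
- lamp_head (a point): Centre of the white lamp head on the stem's side arm, 54 mm wide, 40 mm high, same axes as the grip; 80 mm from the stem's axis, 58 mm below the grip's centre. It swings round with the stem.
- collar_top (a point): Centre of the top face of the black collar at the end of the fixed tube; z points outwards along the stem's axis. The grip's centre is 50 mm + extension from it.
- extension (a joint): How far the stem is drawn out, m: 0 fully in, 0.1 fully out; it starts below 0.035. At 0.060 the lower edge of the orange band (12 mm wide, hidden at the start) is level with the collar's top. Unlocked, it slides with 3 to 5 N and stays where left. It locks in steps of 10 mm (0.060 is one): within about 2 mm of a step it turns in freely; locked, it has that much play.
- twist (a joint): Turn of the stem about its axis, rad: 0 is fully locked, against a stop; it starts between 0 and 0.12, grows counter-clockwise as seen from the outer end, is free to slide beyond 0.7 (turn it past 0.9 to be sure) and stops at 1.4. It stays where it is left. Turning takes about 0.1 N m.
- toggle (a joint): Lean of the steel bat toggle, rad: -0.42 leans to the base's -x side (off, as at the start), +0.42 to its +x side (on, away from the robot). It snaps over past the middle, with about 1 N at the tip.
- toggle_tip (a point): Free end of the toggle bat, a round rod 6 to 9 mm thick that ends 34 mm from its foot.
- toggle_foot (a point): Where the toggle's axis meets the base's top face, 45 mm above the bench; same axes as the base. A nut 18 mm wide and 6 mm high surrounds the bat here.
- hammer_grip (a point): Bystander: hammer lying on the bench, about its handle.
- driver_grip (a point): Bystander: screwdriver lying on the bench, about its handle.
- weight_mid (a point): Bystander: brass disc 44 mm wide, 30 mm high, standing on the lamp's base between tube and toggle, towards the far side; its centre.
- jar_mid (a point): Bystander: jar 52 mm wide, 60 mm high; its centre.
- ringbox_mid (a point): Bystander: open white box 70 x 55 x 20 mm; its centre.
- chuck_key_mid (a point): Bystander: steel T-shaped chuck key 60 x 68 mm, 14 mm high; centre of its shank. It lies on the bench in front of the lamp's base.
- holder_mid (a point): Bystander: wooden-handled ring clamp 123 mm long, 18 mm thick, lying on the bench in front of the lamp; middle of its handle.

How it is judged:
On the way, in this order (a step that is already met when the one before it is completed fails the run):
1. the stem is turned counter-clockwise until it is unlocked (value of joint twist above 0.8 rad), for 0.1 s.
2. unlocked, the stem is drawn out to the orange band (value of joint extension between 0.054 and 0.066 m and value of joint twist above 0.6 rad), for 0.1 s.
3. the stem is turned back and locked at that length (value of joint extension between 0.054 and 0.066 m and value of joint twist below 0.2 rad), for 0.2 s.
4. the toggle is flipped over (value of joint toggle above 0.3 rad), for 0.2 s.
At the end, for the whole second after the job is handed in: The stem is drawn out to 60 mm, give or take 6 mm (lower edge of the orange band level with the collar's top), turned back to within 0.2 rad of the lock stop, and the toggle leans to the side away from the robot (beyond 0.3 rad) (all of step 3 and value of joint toggle above 0.3 rad); the robot touches nothing.
It fails at once if a bystander is moved by more than 30 mm (distance of any of hammer_grip, driver_grip, weight_mid, jar_mid, ringbox_mid, chuck_key_mid, holder_mid from where it was at the start of the episode above 0.03 m).
It also fails if it takes over 48 s, if anything falls off the work surface, if the arm or the gripper's body presses on something with over 40 N, if the wrist force passes 120 N, or if a joint passes its speed limit or range.

## Working session

There is one attempt and no reset: what is moved stays moved. The work goes in short steps, Python scripts to look and compute and a tool call to move; the robot and the scene stay as the last step left them, time stands still between calls to the robot, and variables do not carry over. Pictures are saved under pics/ and viewed, at most 10 in all, crops included, and the job is handed in when it is done.

Besides the shell and the picture viewer there is one more tool, called after "Emit:" as a command line: name --argument value ..., lists and objects as JSON in quotes. step_arm: Moves the arm, as the interface text tells. Its arguments: {"type":"object","properties":{"xyz":{"type":"array"},"dr":{"type":"array"},"fingers":{"type":"array"},"grip_force":{"type":"number"}},"required":["xyz","dr","fingers"]}

```bash
mkdir -p pics; ls
python3 - <<'E'
from bench import ctrl
import cv2,numpy as np
for n in("scene","top"):
    im=ctrl.read_camera(n);cv2.imwrite(f"pics/{n}0.png",im[:,:,::-1])
    i=ctrl.camera_info(n);print(n,i["fx"],i["fy"],i["cx"],i["cy"]);print(np.round(i["pose"],4))
s=ctrl.get_state();print(s)
E
```

```text
pics
scene 493.67769190722873 493.67769190722873 283.1474749464342 207.05297945467453
[[ 0.1917  0.8378 -0.5111  1.1624]
 [ 0.9814 -0.1628  0.1012 -0.1502]
 [ 0.0016 -0.5211 -0.8535  1.2944]
 [ 0.      0.      0.      1.    ]]
top 415.2060643443863 415.2060643443863 273.2466411112942 209.54261306427134
[[-0.0252 -0.9871  0.1581  0.2698]
 [-0.9996  0.0227 -0.0177  0.0121]
 [ 0.0138 -0.1585 -0.9873  1.3466]
 [ 0.      0.      0.      1.    ]]
{'clock': 0.1, 'joints': array([-1.43842005e+00,  3.13392121e-01,  1.49834060e+00,  1.62144094e-05,
        1.33101047e+00, -2.23372091e-01]), 'joint_vel': array([-1.15383973e-03,  7.48968014e-05, -2.45406542e-03, -8.38917113e-04,
        9.51442112e-05,  8.57039167e-04]), 'joint_torque': array([ 4.35930473e-03, -4.12897432e+01, -2.60141158e+01, -1.36238505e-04,
        2.98278756e-03, -3.36567680e-07]), 'tool_pos': array([ 0.18282715, -0.49188084,  0.21590102]), 'ee_rot': array([-5.74317513e-04,  9.84222232e-01,  1.76935769e-01,  3.40305876e-05]), 'contact_force': array([-0.908384  , -0.66259091,  0.37872567]), 'wrist_torque': array([-0.0373431 , -0.03109923,  0.01281749]), 'grip_force': 0.0, 'finger_gap': 0.0853269517609693}
```

View pics/scene0.png

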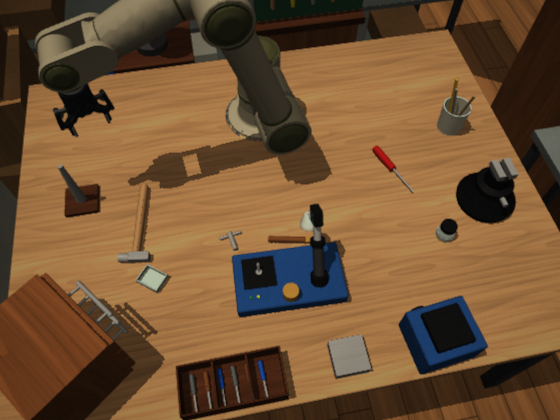

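View pics/top0.png

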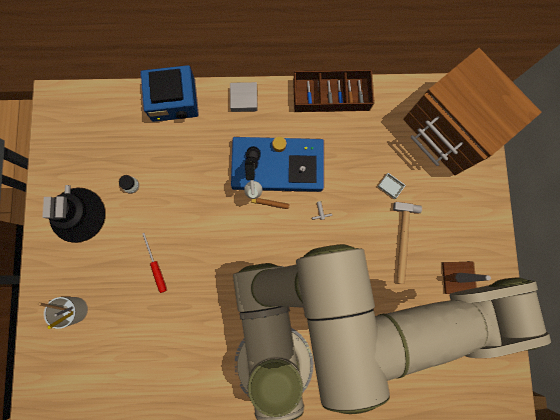

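The scene view shows the lamp base around (233–345, 245–312), grip near (316,214) and toggle near (258,268). The top view shows the base at (232–323, 137–190), grip near (252,155) and toggle near (303,169). Next I'll crop and enlarge both.

```bash
cat > h.py <<'E'
import numpy as np,cv2
from bench import ctrl
I={n:ctrl.camera_info(n) for n in("scene","top")}
def ray(n,p):
    i=I[n];P=np.array(i["pose"]);d=P[:3,:3]@[(p[0]-i["cx"])/i["fx"],(p[1]-i["cy"])/i["fy"],1]
    return P[:3,3],d/np.linalg.norm(d)
def plane(n,p,z):
    o,d=ray(n,p);return o+d*(z-o[2])/d[2]
def proj(n,X):
    i=I[n];P=np.array(i["pose"]);c=P[:3,:3].T@(np.array(X)-P[:3,3]);return np.array([i["fx"]*c[0]/c[2]+i["cx"],i["fy"]*c[1]/c[2]+i["cy"]])
def tri(p,q):
    o,d=ray("scene",p);a,b=ray("top",q)
    t=np.linalg.lstsq(np.c_[d,-b],a-o,rcond=None)[0];x=o+t[0]*d;y=a+t[1]*b
    return (x+y)/2,np.linalg.norm(x-y)
E
python3 - <<'E'
from h import *
a=cv2.imread("pics/scene0.png")[195:320,220:360];b=cv2.imread("pics/top0.png")[125:225,220:335]
r=lambda m:cv2.resize(m,(560,500) ,interpolation=cv2.INTER_CUBIC)
cv2.imwrite("pics/c_s.png",cv2.resize(a,None,fx=5,fy=4.8,interpolation=cv2.INTER_CUBIC) if 0 else cv2.resize(a,None,fx=4.8,fy=4.8,interpolation=cv2.INTER_CUBIC))
cv2.imwrite("pics/c_t.png",cv2.resize(b,None,fx=6,fy=6,interpolation=cv2.INTER_CUBIC))
for n in("scene","top"):
    m=cv2.imread(f"pics/{n}0.png");h=cv2.cvtColor(m,cv2.COLOR_BGR2HSV)
    k=cv2.inRange(h,(100,120,40),(125,255,255))
    c,_=cv2.findContours(k,0,1)
    for x in c:
        if cv2.contourArea(x)>1500: print(n,cv2.boundingRect(x),cv2.approxPolyDP(cv2.convexHull(x),3,True).reshape(-1,2).tolist())
    y=cv2.inRange(h,(18,150,100),(32,255,255));q,_=cv2.findContours(y,0,1)
    print([cv2.boundingRect(x) for x in q if cv2.contourArea(x)>40])
E
```

```text
scene (404, 296, 83, 70) [[460, 296], [486, 346], [428, 365], [405, 322], [405, 314]]
scene (232, 243, 116, 70) [[335, 243], [346, 297], [238, 312], [233, 256]]
[(283, 283, 16, 16)]
top (231, 137, 92, 54) [[233, 138], [321, 139], [322, 188], [234, 188]]
top (141, 66, 57, 55) [[189, 66], [197, 115], [152, 120], [144, 110], [141, 71]]
[(273, 137, 13, 13)]
```

View pics/c_s.png

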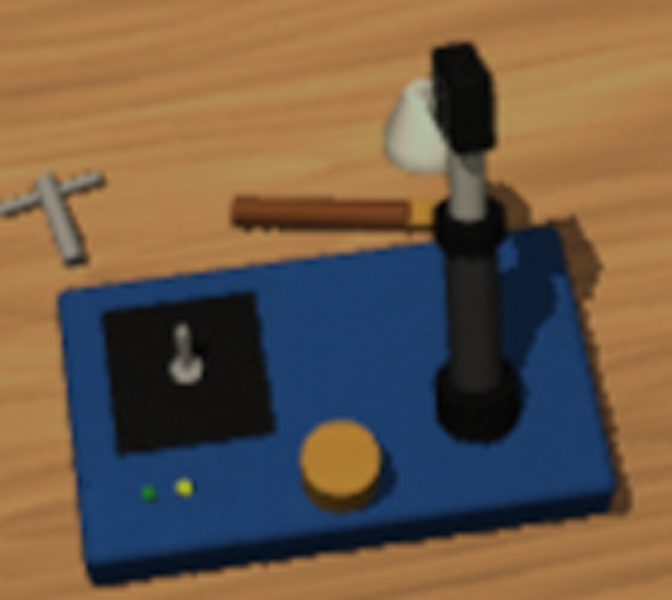

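View pics/c_t.png

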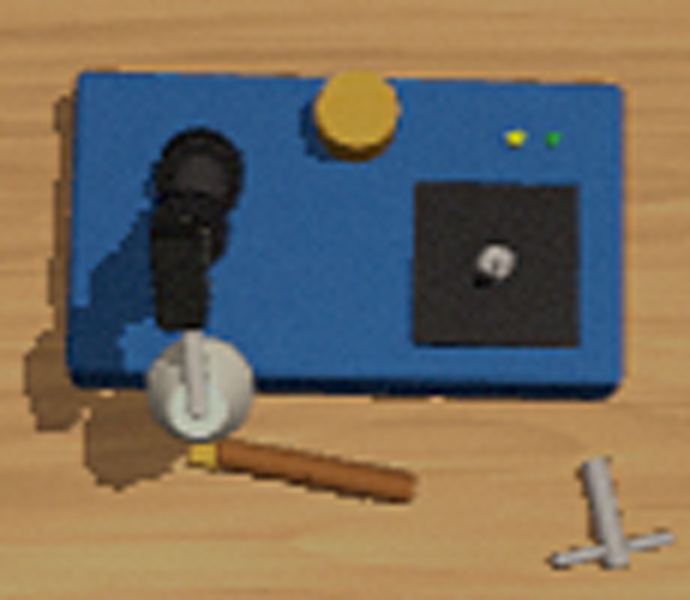

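The crops show the base's top corners, the toggle bat (scene crop (183,330)) and the grip clearly, with the lamp head on the robot side of the stem. Now I'll compute the base pose, the stem axis and the grip.

```bash
cat >> h.py <<'E'
cs=lambda p:np.array(p)/4.8+[220,195]
ct=lambda p:np.array(p)/6+[220,125]
E
python3 - <<'E'
from h import *
from scipy.spatial.transform import Rotation as R
S=[plane("scene",cs(p),.045) for p in[(60,292),(558,228),(612,490),(90,556)]] # (-x,-y),(-x,+y),(+x,+y),(+x,-y)
T=[plane("top",ct(p),.045) for p in[(618,385),(70,375),(78,72),(622,86)]]
L=np.array([(-.085,-.15),(-.085,.15),(.085,.15),(.085,-.15)])
for n,Q in(("scene",S),("top",T),("both",(np.array(S)+T)/2)):
    Q=np.array(Q)[:,:2];c=Q.mean(0);e=Q-c
    yaw=np.arctan2((L[:,0]*e[:,1]-L[:,1]*e[:,0]).sum(),(L*e).sum());print(n,c,yaw,[round(np.linalg.norm(Q[i]-Q[i-1]),3) for i in range(4)])
M=R.from_euler('z',yaw);B=np.array([*c,0]);w=lambda l:B+M.apply(l)
print("toggle foot",w([-.02,-.08,.045]),"seen",plane("scene",cs((186,368)),.048),plane("top",ct((496,262)),.048))
tip=[-.02-.034*np.sin(.42),-.08,.045+.034*np.cos(.42)];print("tip",w(tip),cs((183,328)),proj("scene",w(tip)))
f=w([.03,.08,.045]);ax=M.apply([-.5,0,np.cos(np.pi/6)])
print("axis foot",f,"dir",ax)
for nm,p,q in(("grip",(464,100),(180,275)),("grip top",(455,55),(180,285)),("head",(415,135),(200,390))):
    x,g=tri(cs(p),ct(q));s=(x-f)@ax;print(nm,x,"gap",g,"along",s,"off",x-f-s*ax)
for s in np.arange(.1,.26,.02):
    X=f+s*ax;print(round(s,2),X.round(3),(( proj("scene",X)-[220,195])*4.8).round(),((proj("top",X)-[220,125])*6).round())
E
```

```text
scene [ 0.63288582 -0.02830316] -0.054652101932450875 [np.float64(0.162), np.float64(0.296), np.float64(0.165), np.float64(0.291)]
top [ 0.6302874  -0.02999677] -0.04464103025579493 [np.float64(0.166), np.float64(0.293), np.float64(0.168), np.float64(0.296)]
both [ 0.63158661 -0.02914997] -0.04962363535465647 [np.float64(0.164), np.float64(0.294), np.float64(0.167), np.float64(0.294)]
toggle foot [ 0.60764297 -0.10805942  0.045     ] seen [ 0.6067463  -0.10768243  0.048     ] [ 0.60893302 -0.10922315  0.048     ]
tip [ 0.59379618 -0.10737173  0.07604502] [258.125      263.33333333] [257.64527217 263.06770803]
axis foot [0.66551794 0.04926346 0.045     ] dir [-0.4993845   0.02480164  0.8660254 ]
grip [0.56091104 0.05458778 0.22070338] gap 0.001168448279041379 along 0.20453470535298657 off [-0.00246544  0.00025152 -0.00142887]
grip top [0.5489973  0.05232116 0.24770548] gap 0.0015559679414284028 along 0.2338125304087873 off [ 0.00024171 -0.00274123  0.00021788]
head [0.52533902 0.0447306  0.12556148] gap 0.007719268583988657 along 0.13965904899449239 off [-0.07043536 -0.00799663 -0.0403868 ]
0.1 [0.616 0.052 0.132] [471. 268.] [190. 213.]
0.12 [0.606 0.052 0.149] [469. 238.] [188. 223.]
0.14 [0.596 0.053 0.166] [468. 207.] [186. 234.]
0.16 [0.586 0.053 0.184] [467. 175.] [184. 244.]
0.18 [0.576 0.054 0.201] [465. 143.] [182. 255.]
0.2 [0.566 0.054 0.218] [464. 110.] [180. 266.]
0.22 [0.556 0.055 0.236] [463.  77.] [177. 278.]
0.24 [0.546 0.055 0.253] [461.  43.] [175. 290.]
```

Position checks agree to 1–3 mm (tip reprojection, axis offset). The grip's centre is about 0.206 m along the axis, so the extension is about 0.017. I'll write a helper that turns a target pose into rows.

```bash
cat >> h.py <<'E'
from scipy.spatial.transform import Rotation as R
M=R.from_euler('z',-.0496);B=np.array([.6316,-.0292,0]);w=lambda l:B+M.apply(l)
F=w([.03,.08,.045]);AX=M.apply([-.5,0,np.cos(np.pi/6)])
def tool_at(s,tw):  # grasp pose: TCP with grasp point at s along the axis, grip turned by tw
    g=R.from_rotvec(AX*tw)*M*R.from_euler('y',-np.pi/6)
    m=g.as_matrix();return F+(s-.005)*AX,R.from_matrix(np.c_[m[:,0],-m[:,1],-m[:,2]])
def now():
    s=ctrl.get_state();q=s["ee_rot"];return s,s["tool_pos"],R.from_quat([q[1],q[2],q[3],q[0]])
def rows(p,r,N,p0=None,r0=None):
    if p0 is None:_,p0,r0=now()
    W=(r0.inv()*r).as_rotvec()/N
    A=sum(R.from_rotvec(k*W).as_matrix() for k in range(N))
    v=np.linalg.solve(A,r0.inv().apply(p-p0));print(N,"xyz",(v/.05).round(3),"dr",(W/.15).round(3))
E
python3 - <<'E'
from h import *
p,r=tool_at(.206+.10,.06);print(p,r.as_matrix().round(3))
rows(p,r,15)
E
```

```text
[0.51521457 0.05667596 0.30567365] [[ 0.866  0.002  0.499]
 [ 0.017 -1.    -0.025]
 [ 0.499  0.03  -0.866]]
15 xyz [ 0.6   -0.63   0.005] dr [-0.054  0.228  0.15 ]
```

Emit:
step_arm --xyz '[[0.6, -0.63, 0], [0.6, -0.63, 0], [0.6, -0.63, 0], [0.6, -0.63, 0], [0.6, -0.63, 0]]' --dr '[[-0.05, 0.23, 0.15], [-0.05, 0.23, 0.15], [-0.05, 0.23, 0.15], [-0.05, 0.23, 0.15], [-0.05, 0.23, 0.15]]' --fingers '[1, 1, 1, 1, 1]'

```text
clock: 0.6
tool_pos: [0.2774, -0.2947, 0.2246]
ee_rot: [0.003, 0.989, 0.12, 0.089]
contact_force: [1.2, 0.2, 0.2]
finger_gap: 0.0854
grip_force: 0.0
```

Emit:
step_arm --xyz '[[0.6, -0.63, 0], [0.6, -0.63, 0], [0.6, -0.63, 0], [0.6, -0.63, 0], [0.6, -0.63, 0]]' --dr '[[-0.05, 0.23, 0.15], [-0.05, 0.23, 0.15], [-0.05, 0.23, 0.15], [-0.05, 0.23, 0.15], [-0.05, 0.23, 0.15]]' --fingers '[1, 1, 1, 1, 1]'

```text
clock: 1.1
tool_pos: [0.3895, -0.1112, 0.2563]
ee_rot: [0.006, 0.982, 0.062, 0.176]
contact_force: [0.1, -0.9, -0.8]
finger_gap: 0.0851
grip_force: 0.0
```

Run:
```python
from h import *
s,p,r=now();print(s["clock"],p,s["joints"].round(2))
rows(*tool_at(.206+.10,.06),5)
```

```text
1.1 [ 0.3895143  -0.11124725  0.25625649] [-0.74 -0.2   1.98  0.27  1.11  0.61]
5 xyz [ 0.593 -0.626  0.025] dr [-0.062  0.222  0.145]
```

Emit:
step_arm --xyz '[[0.6, -0.63, 0.02], [0.6, -0.63, 0.02], [0.6, -0.63, 0.02], [0.6, -0.63, 0.02], [0.6, -0.63, 0.02]]' --dr '[[-0.06, 0.22, 0.145], [-0.06, 0.22, 0.145], [-0.06, 0.22, 0.145], [-0.06, 0.22, 0.145], [-0.06, 0.22, 0.145]]' --fingers '[1, 1, 1, 1, 1]'

```text
clock: 1.6
tool_pos: [0.5162, 0.0583, 0.3073]
ee_rot: [0.013, 0.966, 0.006, 0.258]
contact_force: [0.5, -1.0, -0.3]
finger_gap: 0.0853
grip_force: 0.0
```

Run:
```python
from h import *
s,p,r=now();print(s["clock"],p,s["joints"].round(2))
rows(*tool_at(.206,.06),4)
a=ctrl.read_camera("scene")[180:300,230:390,::-1];b=ctrl.read_camera("top")[115:235,190:350,::-1]
cv2.imwrite("pics/p1.png",cv2.resize(np.hstack([a,b]),None,fx=2.5,fy=2.5,interpolation=cv2.INTER_CUBIC))
```

```text
1.6 [0.51623675 0.05834994 0.30725714] [-0.14 -0.04  1.76  0.06  0.9   1.4 ]
4 xyz [-0.008  0.009  0.505] dr [-0.003  0.003  0.002]
```

View pics/p1.png

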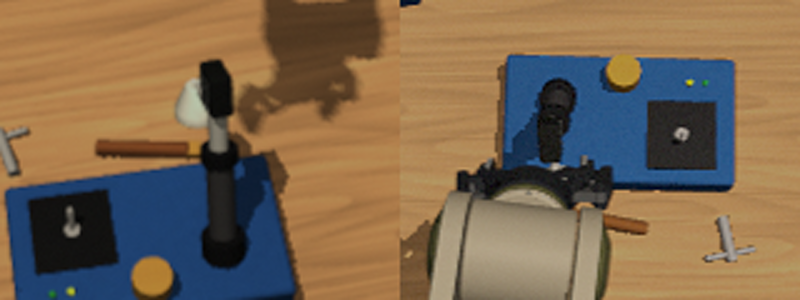

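The left half shows the grip and shadow with the gripper above the crop. The right half shows the gripper lined up with the grip at about (553,140), so I'll approach and close.

Emit:
step_arm --xyz '[[0, 0.01, 0.5], [0, 0.01, 0.5], [0, 0.01, 0.5], [0, 0, 0.5], [0, 0, 0]]' --dr '[[0, 0, 0], [0, 0, 0], [0, 0, 0], [0, 0, 0], [0, 0, 0]]' --fingers '[1, 1, 1, 1, 1]' --grip_force 40

```text
clock: 2.2
tool_pos: [0.5643, 0.0519, 0.2168]
ee_rot: [0.013, 0.967, 0.006, 0.254]
contact_force: [0.2, -0.7, 0.2]
finger_gap: 0.0855
grip_force: 0.0
```

Emit:
step_arm --xyz '[[0, 0, 0], [0, 0, 0], [0, 0, 0], [0, 0, 0], [0, 0, 0]]' --dr '[[0, 0, 0], [0, 0, 0], [0, 0, 0], [0, 0, 0], [0, 0, 0]]' --fingers '[0.6, 0.4, 0.25, 0.1, 0]'

```text
clock: 2.7
tool_pos: [0.5653, 0.0528, 0.2209]
ee_rot: [0.014, 0.966, 0.006, 0.257]
contact_force: [-1.5, 1.2, 1.6]
finger_gap: 0.023
grip_force: 43.8
```

Emit:
step_arm --xyz '[[0, 0, 0], [0, 0, 0], [0, 0, 0]]' --dr '[[0, 0, 0], [0, 0, 0], [0, 0, 0]]' --fingers '[0, 0, 0]'

```text
clock: 3.0
tool_pos: [0.5653, 0.0527, 0.2203]
ee_rot: [0.014, 0.966, 0.006, 0.257]
contact_force: [-0.2, 1.4, 1.7]
finger_gap: 0.0226
grip_force: 43.8
```

Run:
```python
from h import *
s,p,r=now();print(s)
print((p-F)@AX, p-F-((p-F)@AX)*AX);rows(*tool_at(.206,1.1),10);rows(*tool_at(.206,1.1),10,*tool_at(.206,.06))
```

```text
{'clock': 3.0, 'joints': array([-0.13477037,  0.14440637,  1.79861766,  0.06976967,  0.68079346,
        1.38078877]), 'joint_vel': array([ 0.00134061,  0.00242411,  0.0018142 ,  0.00108123, -0.00034173,
       -0.00193177]), 'joint_torque': array([-1.10082876e+00, -3.20937788e+01, -2.54657489e+01, -2.42863158e-01,
       -1.38456490e+00, -1.68162596e-02]), 'tool_pos': array([0.56534401, 0.05267229, 0.22033765]), 'ee_rot': array([0.013576  , 0.96628709, 0.00610696, 0.25703629]), 'contact_force': array([-0.20671946,  1.43667575,  1.65095859]), 'wrist_torque': array([0.39206136, 0.16050809, 0.19317483]), 'grip_force': 43.78324270248413, 'finger_gap': 0.022574098985237823}
0.20196371174124847 [ 0.0006722  -0.00154858  0.00043194]
10 xyz [ 0.    -0.004  0.002] dr [-0.002  0.001 -0.692]
10 xyz [0. 0. 0.] dr [-0.     0.    -0.693]
```

Emit:
step_arm --xyz '[[0, 0, 0], [0, 0, 0], [0, 0, 0], [0, 0, 0], [0, 0, 0]]' --dr '[[0, 0, -0.5], [0, 0, -0.7], [0, 0, -0.7], [0, 0, -0.7], [0, 0, -0.7]]' --fingers '[0, 0, 0, 0, 0]'

```text
clock: 3.5
tool_pos: [0.5653, 0.0529, 0.2202]
ee_rot: [0.076, 0.935, 0.245, 0.246]
contact_force: [-2.2, 3.9, 1.4]
finger_gap: 0.0229
grip_force: 43.7
```

Emit:
step_arm --xyz '[[0, 0, 0], [0, 0, 0], [0, 0, 0], [0, 0, 0], [0, 0, 0]]' --dr '[[0, 0, -0.7], [0, 0, -0.7], [0, 0, -0.7], [0, 0, -0.7], [0, 0, -0.7]]' --fingers '[0, 0, 0, 0, 0]'

```text
clock: 4.0
tool_pos: [0.565, 0.0531, 0.22]
ee_rot: [0.137, 0.839, 0.479, 0.217]
contact_force: [-1.4, 5.7, 0.8]
finger_gap: 0.0228
grip_force: 43.8
```

Emit:
step_arm --xyz '[[0, 0, 0], [0, 0, 0], [0, 0, 0]]' --dr '[[0, 0, -0.3], [0, 0, 0], [0, 0, 0]]' --fingers '[0, 0, 0]'

```text
clock: 4.3
tool_pos: [0.565, 0.053, 0.2199]
ee_rot: [0.141, 0.83, 0.495, 0.214]
contact_force: [-1.3, 4.6, 0.7]
finger_gap: 0.0229
grip_force: 43.8
```

Run:
```python
from h import *
s,p,r=now();print(s["clock"],s["contact_force"],s["wrist_torque"],s["joints"].round(2))
print((p-F)@AX, p-F-((p-F)@AX)*AX);rows(*tool_at(.206,1.1),1)
a=ctrl.read_camera("scene")[180:320,220:360,::-1]
cv2.imwrite("pics/p2.png",cv2.resize(a,None,fx=4,fy=4,interpolation=cv2.INTER_CUBIC))
```

```text
4.3 [-1.28373275  4.6271027   0.67496251] [0.92098906 0.37469849 0.61804215] [-0.13  0.14  1.8   0.07  0.68  0.32]
0.20177099727893055 [ 0.00024836 -0.00118377  0.0001771 ]
1 xyz [ 0.018 -0.016  0.016] dr [-0.031 -0.001  0.17 ]
```

View pics/p2.png

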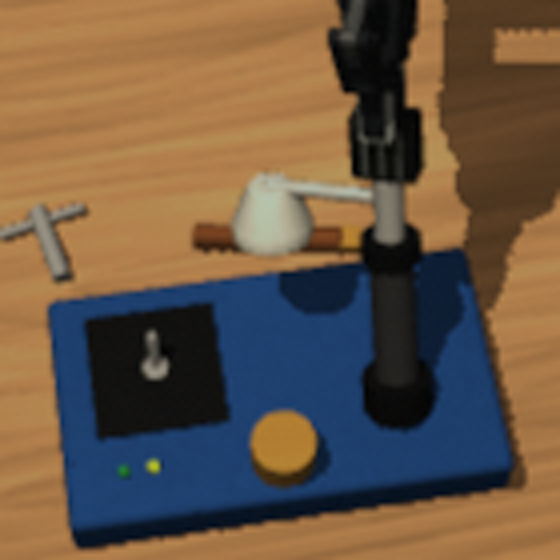

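The head has swung round with the stem, so it's unlocked at about 1.1 rad. Now I'll draw it out 40 mm along the axis and look at the band.

Emit:
step_arm --xyz '[[0, 0, -0.16], [0, 0, -0.16], [0, 0, -0.16], [0, 0, -0.16], [0, 0, -0.16]]' --dr '[[0, 0, 0], [0, 0, 0], [0, 0, 0], [0, 0, 0], [0, 0, 0]]' --fingers '[0, 0, 0, 0, 0]'

```text
clock: 4.85
tool_pos: [0.5447, 0.0537, 0.2547]
ee_rot: [0.141, 0.83, 0.496, 0.214]
contact_force: [1.7, 5.0, -4.9]
finger_gap: 0.0225
grip_force: 42.9
```

Emit:
step_arm --xyz '[[0, 0, 0], [0, 0, 0]]' --dr '[[0, 0, 0], [0, 0, 0]]' --fingers '[0, 0]'

```text
clock: 5.05
tool_pos: [0.5451, 0.0537, 0.2553]
ee_rot: [0.142, 0.83, 0.496, 0.214]
contact_force: [-2.5, 5.6, 0.2]
finger_gap: 0.0229
grip_force: 43.8
```

Run:
```python
from h import *
s,p,r=now();print(s["clock"],s["contact_force"],s["wrist_torque"],s["joints"].round(2))
print((p-F)@AX, p-F-((p-F)@AX)*AX)
a=ctrl.read_camera("scene")[185:265,275:355,::-1]
cv2.imwrite("pics/p3.png",cv2.resize(a,None,fx=7,fy=7,interpolation=cv2.INTER_CUBIC))
for d in (.13,.135,.14,.145,.152,.16,.17): print(d,((proj("scene",F+d*AX)-[275,185])*7).round())
```

```text
5.05 [-2.54818054  5.59451785  0.15970612] [0.9899135  0.75605581 0.54926561] [-0.14  0.06  1.79  0.07  0.77  0.32]
0.24237219587392422 [ 0.00058937 -0.00148886  0.00038248]
0.13 [299. 394.]
0.135 [298. 383.]
0.14 [298. 371.]
0.145 [297. 360.]
0.152 [296. 344.]
0.16 [296. 325.]
0.17 [295. 302.]
```

View pics/p3.png

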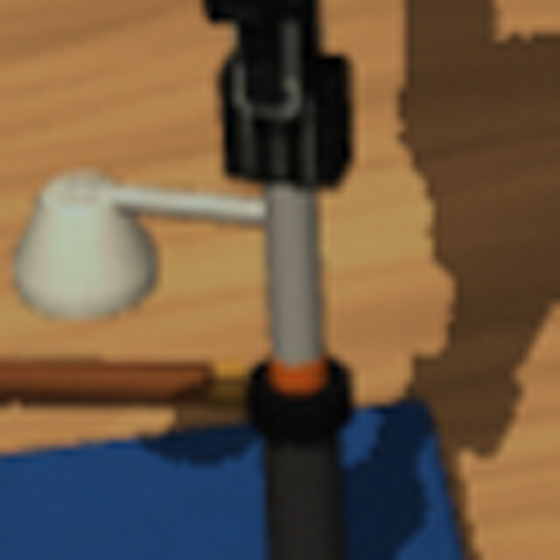

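The full orange band appears just above the collar (crop y about 362–393), with no silver below it. I'll check the column profile for its width.

Run:
```python
from h import *
a=ctrl.read_camera("scene")
for c in (316,317,318): print(c,[(r,*a[r,c].tolist()) for r in range(233,245)])
for d in (.14,.152): print(proj("scene",F+d*AX+M.apply([.0087,0,.005])))
```

```text
316 [(233, 128, 123, 108), (234, 127, 122, 107), (235, 127, 122, 107), (236, 132, 117, 96), (237, 149, 93, 60), (238, 162, 69, 20), (239, 161, 68, 20), (240, 131, 57, 17), (241, 58, 28, 12), (242, 13, 12, 12), (243, 11, 10, 9), (244, 9, 9, 9)]
317 [(233, 127, 122, 106), (234, 127, 121, 107), (235, 127, 122, 107), (236, 133, 114, 92), (237, 152, 92, 56), (238, 163, 70, 21), (239, 162, 69, 20), (240, 133, 57, 17), (241, 58, 28, 12), (242, 14, 14, 13), (243, 14, 13, 12), (244, 10, 9, 8)]
318 [(233, 119, 114, 100), (234, 120, 115, 101), (235, 120, 115, 101), (236, 129, 105, 83), (237, 147, 81, 41), (238, 155, 66, 19), (239, 156, 66, 18), (240, 128, 55, 18), (241, 57, 28, 12), (242, 13, 12, 11), (243, 13, 12, 11), (244, 12, 11, 10)]
[318.23630607 240.11208397]
[318.06776149 236.15160856]
```

The band shows 3.9 px against an expected 3.96 px for 12 mm, so the extension is about 0.060. I'll turn it back to lock.

Emit:
step_arm --xyz '[[0, 0, 0], [0, 0, 0], [0, 0, 0], [0, 0, 0], [0, 0, 0]]' --dr '[[0, 0, 0.7], [0, 0, 0.7], [0, 0, 0.7], [0, 0, 0.7], [0, 0, 0.7]]' --fingers '[0, 0, 0, 0, 0]'

```text
clock: 5.65
tool_pos: [0.5453, 0.0536, 0.2553]
ee_rot: [0.081, 0.93, 0.261, 0.244]
contact_force: [-1.6, 4.6, 2.0]
finger_gap: 0.0228
grip_force: 43.7
```

Emit:
step_arm --xyz '[[0, 0, 0], [0, 0, 0], [0, 0, 0], [0, 0, 0], [0, 0, 0]]' --dr '[[0, 0, 0.7], [0, 0, 0.7], [0, 0, 0.7], [0, 0, 0.7], [0, 0, 0.7]]' --fingers '[0, 0, 0, 0, 0]'

```text
clock: 6.15
tool_pos: [0.5455, 0.0533, 0.2554]
ee_rot: [0.015, 0.966, 0.011, 0.257]
contact_force: [-1.4, 2.5, -0.3]
finger_gap: 0.0227
grip_force: 43.6
```

Emit:
step_arm --xyz '[[0, 0, 0], [0, 0, 0], [0, 0, 0], [0, 0, 0]]' --dr '[[0, 0, 0.2], [0, 0, 0.2], [0, 0, 0], [0, 0, 0]]' --fingers '[0, 0, 0, 0]'

```text
clock: 6.55
tool_pos: [0.5455, 0.0534, 0.2554]
ee_rot: [0.008, 0.966, -0.015, 0.258]
contact_force: [-1.6, 2.3, 1.6]
finger_gap: 0.0228
grip_force: 43.7
```

Run:
```python
from h import *
s,p,r=now();print(s["clock"],s["contact_force"],s["wrist_torque"],r.inv().apply(s["wrist_torque"]),s["joints"].round(3),s["joint_torque"][5],s["finger_gap"])
print((p-F)@AX, p-F-((p-F)@AX)*AX);rows(*tool_at(.247,0),1)
```

```text
6.55 [-1.57630847  2.30392544  1.57140261] [0.5724555  0.47528546 0.26514436] [ 0.61607664 -0.49239499  0.04358724] [-0.139  0.065  1.792  0.066  0.766  1.428] -0.012468822242226452 0.02282275526395838
0.24219732253809323 [ 0.00095791 -0.00183379  0.00060486]
1 xyz [-0.024 -0.036  0.004] dr [-0.008  0.016  0.116]
```

Emit:
step_arm --xyz '[[0, 0, 0], [0, 0, 0], [0, 0, 0], [0, 0, 0]]' --dr '[[0, 0, 0.2], [0, 0, 0.2], [0, 0, 0], [0, 0, 0]]' --fingers '[0, 0, 0, 0]'

```text
clock: 6.95
tool_pos: [0.5455, 0.0534, 0.2552]
ee_rot: [0.001, 0.965, -0.044, 0.258]
contact_force: [-0.4, 1.2, 2.2]
finger_gap: 0.0227
grip_force: 44.2
```

Run:
```python
from h import *
s,p,r=now();print(s["clock"],s["contact_force"],r.inv().apply(s["wrist_torque"]),s["joints"].round(3))
```

```text
6.95 [-0.42515119  1.21247134  2.17490079] [ 0.44412147 -0.46368001 -0.60702413] [-0.139  0.065  1.792  0.066  0.766  1.487]
```

The torque rose to 0.6 N m, so the grip is at the stop. I'll release and back out along the axis.

Emit:
step_arm --xyz '[[0, 0, 0], [0, 0, 0], [0, 0, 0], [0, 0, 0], [0, 0, 0]]' --dr '[[0, 0, -0.1], [0, 0, 0], [0, 0, 0], [0, 0, 0], [0, 0, 0]]' --fingers '[0, 0.3, 0.6, 0.8, 0.8]'

```text
clock: 7.45
tool_pos: [0.5455, 0.0533, 0.2549]
ee_rot: [0.002, 0.966, -0.038, 0.257]
contact_force: [0.1, -0.5, -0.6]
finger_gap: 0.068
grip_force: 0.0
```

Emit:
step_arm --xyz '[[0, 0, -0.4], [0, 0, -0.5], [0, 0, -0.5], [0, 0, -0.5], [0, 0, -0.5]]' --dr '[[0, 0, 0], [0, 0, 0], [0, 0, 0], [0, 0, 0], [0, 0, 0]]' --fingers '[0.8, 0.8, 0.8, 0.8, 0.8]'

```text
clock: 7.95
tool_pos: [0.4852, 0.0563, 0.36]
ee_rot: [0.002, 0.966, -0.037, 0.257]
contact_force: [0.3, 0.2, -0.3]
finger_gap: 0.068
grip_force: 0.0
```

Run:
```python
from h import *
s,p,r=now();print(s["clock"],p,s["contact_force"],s["finger_gap"])
m=M.as_matrix();d=R.from_matrix(np.c_[m[:,0],-m[:,1],-m[:,2]])
t=w([-.02-.05,-.08,.045+.10]);print(t);rows(t,d,8)
a=ctrl.read_camera("scene")[185:325,220:360,::-1]
cv2.imwrite("pics/p4.png",cv2.resize(a,None,fx=4,fy=4,interpolation=cv2.INTER_CUBIC))
```

```text
7.95 [0.4852429  0.0562664  0.35997438] [ 0.26261931  0.21144769 -0.26606444] 0.06804663496534051
[ 0.55771971 -0.10563104  0.145     ]
8 xyz [0.044 0.396 0.578] dr [-0.007 -0.434 -0.023]
```

View pics/p4.png

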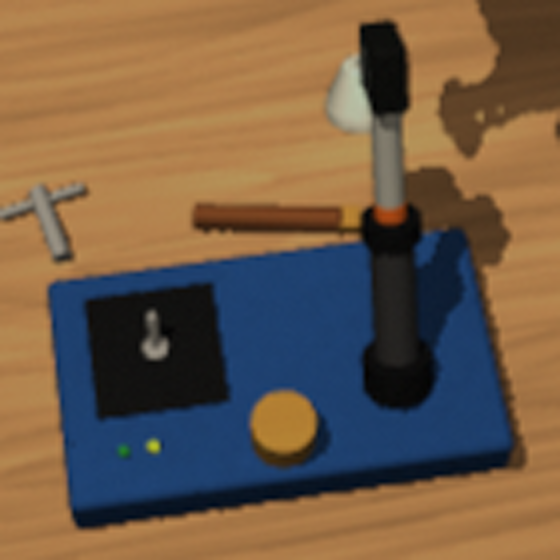

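The stem is locked with the band at the collar. Next I'll move sideways with the fingers shut, then down in front of the toggle.

Emit:
step_arm --xyz '[[0, 0.8, 0], [0, 0.8, 0], [0, 0.8, 0], [0, 0.8, 0]]' --dr '[[0, -0.3, 0], [0, -0.4, 0], [0, -0.4, 0], [0, -0.4, 0]]' --fingers '[0.6, 0.3, 0, 0]'

```text
clock: 8.4
tool_pos: [0.4738, -0.105, 0.3565]
ee_rot: [-0.002, 0.989, -0.038, 0.146]
contact_force: [0.1, 0.0, 0.9]
finger_gap: 0.0104
grip_force: 0.0
```

Run:
```python
from h import *
s,p,r=now();print(s["clock"],p,s["contact_force"],s["finger_gap"])
m=M.as_matrix();d=R.from_matrix(np.c_[m[:,0],-m[:,1],-m[:,2]])
t=w([-.02-.05,-.08,.045+.08]);print(t);rows(t,d,5)
```

```text
8.4 [ 0.47383106 -0.10502761  0.35649838] [0.0848284  0.03390319 0.91885572] 0.010408404636605851
[ 0.55771971 -0.10563104  0.125     ]
5 xyz [ 0.168 -0.012  0.974] dr [-0.016 -0.391 -0.035]
```

Emit:
step_arm --xyz '[[0.17, -0.01, 0.95], [0.17, -0.01, 0.95], [0.17, -0.01, 0.95], [0.17, -0.01, 0.95], [0.17, -0.01, 0.6]]' --dr '[[-0.01, -0.39, -0.03], [-0.01, -0.39, -0.03], [-0.01, -0.39, -0.03], [-0.01, -0.39, -0.03], [-0.01, -0.39, -0.03]]' --fingers '[0, 0, 0, 0, 0]'

```text
clock: 8.9
tool_pos: [0.5564, -0.1037, 0.1445]
ee_rot: [-0.003, 1.0, -0.026, -0.002]
contact_force: [-0.8, 0.1, -0.5]
finger_gap: -0.0
grip_force: 0.0
```

Emit:
step_arm --xyz '[[0, 0, 0]]' --dr '[[0, 0, 0]]' --fingers '[0]'

```text
clock: 9.0
tool_pos: [0.5562, -0.1033, 0.1432]
ee_rot: [-0.004, 1.0, -0.026, -0.003]
contact_force: [-0.5, 0.2, 1.1]
finger_gap: 0.0002
grip_force: 0.0
```

Run:
```python
from h import *
s,p,r=now();print(s["clock"],p,s["contact_force"],s["finger_gap"])
m=M.as_matrix();d=R.from_matrix(np.c_[m[:,0],-m[:,1],-m[:,2]])
t=w([-.02-.045,-.08,.079]);print(t);rows(t,d,3)
a=ctrl.read_camera("scene")[185:325,200:340,::-1]
cv2.imwrite("pics/p5.png",cv2.resize(a,None,fx=4,fy=4,interpolation=cv2.INTER_CUBIC))
```

```text
9.0 [ 0.55615589 -0.10334254  0.14317805] [-0.46310015  0.18172318  1.08197057] 0.00022081312326984072
[ 0.56271357 -0.10587894  0.079     ]
3 xyz [0.046 0.017 0.428] dr [-0.016  0.014 -0.005]
```

View pics/p5.png

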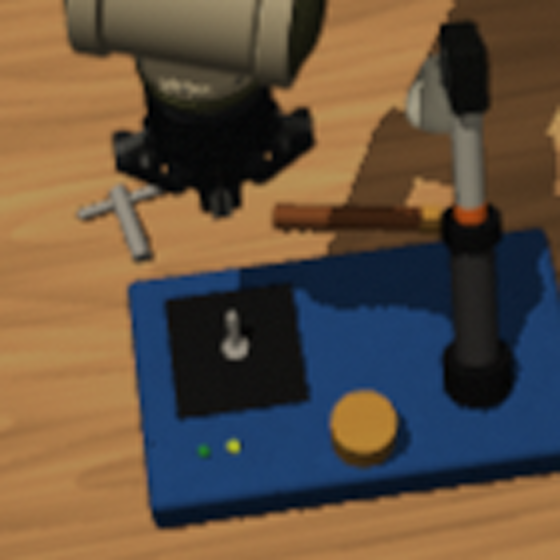

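The shut fingers point straight at the toggle (fingertip at about (222,205), toggle at (233,330)). I'll go down and then push over it.

Emit:
step_arm --xyz '[[0.05, 0.02, 0.43], [0.05, 0.02, 0.43], [0.05, 0.02, 0.42], [0, 0, 0]]' --dr '[[0, 0, 0], [0, 0, 0], [0, 0, 0], [0, 0, 0]]' --fingers '[0, 0, 0, 0]'

```text
clock: 9.45
tool_pos: [0.5636, -0.1072, 0.0846]
ee_rot: [-0.002, 1.0, -0.026, 0.001]
contact_force: [-0.6, 0.3, -0.0]
finger_gap: 0.0004
grip_force: 0.0
```

Emit:
step_arm --xyz '[[0.16, 0, 0], [0.16, 0, 0], [0.16, 0, 0], [0.16, 0, 0], [0.18, 0, 0]]' --dr '[[0, 0, 0], [0, 0, 0], [0, 0, 0], [0, 0, 0], [0, 0, 0]]' --fingers '[0, 0, 0, 0, 0]'

```text
clock: 9.95
tool_pos: [0.6062, -0.1093, 0.0852]
ee_rot: [-0.002, 1.0, -0.026, 0.002]
contact_force: [0.2, -0.2, 0.1]
finger_gap: -0.0002
grip_force: 0.0
```

Emit:
step_arm --xyz '[[0, 0, 0], [-0.5, 0, 0], [-0.5, 0, 0], [0, 0, -0.9], [0, 0, -0.9]]' --dr '[[0, 0, 0], [0, 0, 0], [0, 0, 0], [0, 0, 0], [0, 0, 0]]' --fingers '[0, 0, 0, 0, 0]'

```text
clock: 10.45
tool_pos: [0.5537, -0.1067, 0.1752]
ee_rot: [-0.003, 1.0, -0.026, 0.0]
contact_force: [0.3, -0.5, 0.1]
finger_gap: 0.0001
grip_force: 0.0
```

Run:
```python
from h import *
s,p,r=now();print(s["clock"],p,s["contact_force"])
a=ctrl.read_camera("scene")[185:325,220:360,::-1];b=ctrl.read_camera("top")[110:250,200:340,::-1]
cv2.imwrite("pics/p6.png",cv2.resize(np.hstack([a,b]),None,fx=2.8,fy=2.8,interpolation=cv2.INTER_CUBIC))
t=.42;print((proj("scene",w([-.02+.034*np.sin(t),-.08,.045+.034*np.cos(t)]))-[220,185])*2.8)
```

```text
10.45 [ 0.55372414 -0.10668213  0.17522082] [ 0.28514851 -0.54066788  0.14402605]
[108.7292671  244.83178701]
```

View pics/p6.png

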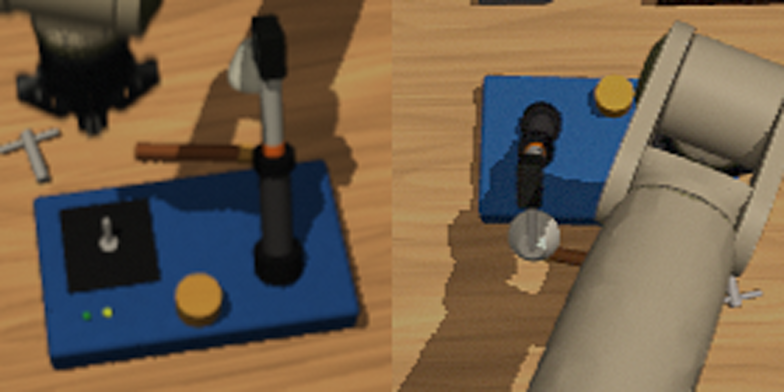

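The toggle still leans to the robot side (tip at left-panel (106,220)), so the fingertips passed over it at TCP z 0.085. I'll repeat about 13 mm lower.

Emit:
step_arm --xyz '[[0, 0, 0.7], [0, 0, 0.7], [0, 0, 0.66], [0, 0, 0], [0, 0, 0]]' --dr '[[0, 0, 0], [0, 0, 0], [0, 0, 0], [0, 0, 0], [0, 0, 0]]' --fingers '[0, 0, 0, 0, 0]'

```text
clock: 11.05
tool_pos: [0.5557, -0.1067, 0.0724]
ee_rot: [-0.002, 1.0, -0.026, 0.002]
contact_force: [0.5, 0.3, 1.1]
finger_gap: 0.0001
grip_force: 0.0
```

Run:
```python
from h import *
s,p,r=now();print(s["clock"],p,s["contact_force"])
m=M.as_matrix();d=R.from_matrix(np.c_[m[:,0],-m[:,1],-m[:,2]])
rows(w([-.025,-.08,.071]),d,5)
```

```text
11.05 [ 0.55569908 -0.10671145  0.07240995] [0.53750236 0.26737098 1.1290886 ]
5 xyz [ 0.188 -0.005  0.006] dr [-0.006 -0.004 -0.003]
```

Emit:
step_arm --xyz '[[0.19, 0, 0.01], [0.19, 0, 0], [0.19, 0, 0], [0.1, 0, 0]]' --dr '[[0, 0, 0], [0, 0, 0], [0, 0, 0], [0, 0, 0]]' --fingers '[0, 0, 0, 0]'

```text
clock: 11.45
tool_pos: [0.5904, -0.1088, 0.0735]
ee_rot: [-0.002, 1.0, -0.026, 0.003]
contact_force: [-0.9, 0.4, 0.2]
finger_gap: -0.0
grip_force: 0.0
```

Emit:
step_arm --xyz '[[0.1, 0, 0], [0.1, 0, 0], [0.1, 0, 0], [0.05, 0, 0], [0, 0, 0]]' --dr '[[0, 0, 0], [0, 0, 0], [0, 0, 0], [0, 0, 0], [0, 0, 0]]' --fingers '[0, 0, 0, 0, 0]'

```text
clock: 11.95
tool_pos: [0.6065, -0.1093, 0.0712]
ee_rot: [-0.002, 1.0, -0.026, 0.001]
contact_force: [-0.3, -0.3, -0.5]
finger_gap: -0.0001
grip_force: 0.0
```

Emit:
step_arm --xyz '[[-0.5, 0, 0], [-0.5, 0, 0], [0, 0, -0.9], [0, 0, -0.9], [0, 0, 0]]' --dr '[[0, 0, 0], [0, 0, 0], [0, 0, 0], [0, 0, 0], [0, 0, 0]]' --fingers '[0, 0, 0, 0, 0]'

```text
clock: 12.45
tool_pos: [0.5583, -0.108, 0.1673]
ee_rot: [-0.0, 1.0, -0.026, 0.007]
contact_force: [0.6, 0.4, -0.7]
finger_gap: 0.0003
grip_force: 0.0
```

Run:
```python
from h import *
s,p,r=now();print(s["clock"],p,s["contact_force"])
a=ctrl.read_camera("scene")[185:325,220:360,::-1]
cv2.imwrite("pics/p7.png",cv2.resize(a,None,fx=4,fy=4,interpolation=cv2.INTER_CUBIC))
for t in(-.42,.42):print((proj("scene",w([-.02+.034*np.sin(t),-.08,.045+.034*np.cos(t)]))-[220,185])*4)
```

```text
12.45 [ 0.55832874 -0.10800468  0.167277  ] [ 0.62617744  0.39128637 -0.66994153]
[150.51048258 312.30416111]
[155.32752442 349.75969573]
```

View pics/p7.png

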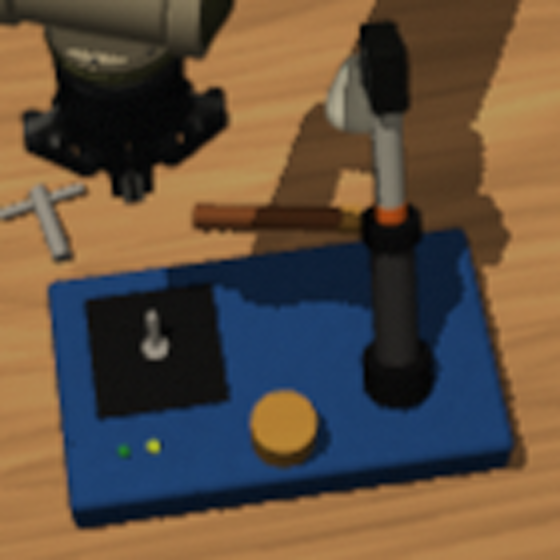

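The toggle hasn't flipped: its tip is still at (151,314). I'll go back down and push further in small steps, reading the force, and check by numbers only from here.

Emit:
step_arm --xyz '[[0, 0, 0.9], [0, 0, 0.9], [0.5, 0, 0], [0.45, 0, 0], [0, 0, 0]]' --dr '[[0, 0, 0], [0, 0, 0], [0, 0, 0], [0, 0, 0], [0, 0, 0]]' --fingers '[0, 0, 0, 0, 0]'

```text
clock: 13.0
tool_pos: [0.6048, -0.1091, 0.0696]
ee_rot: [-0.002, 1.0, -0.026, 0.001]
contact_force: [0.3, 0.7, -0.2]
finger_gap: -0.0
grip_force: 0.0
```

```bash
cat >> h.py <<'E'
def bat(a):
    for r in range(258,278): print(r,[int(a[r,c].min()) for c in range(250,267)])
E
python3 - <<'E'
from h import *
s,p,r=now();print(s["clock"],p,s["contact_force"],s["joint_torque"])
print(proj("scene",[.5562,-.1033,.129]))
print("foot",proj("scene",w([-.02,-.08,.051])),"tips",[proj("scene",w([-.02+.034*np.sin(t),-.08,.045+.034*np.cos(t)])) for t in(-.42,0,.42)],"fingertip",proj("scene",p+[.011,0,-.014]))
bat(ctrl.read_camera("scene"))
E
```

```text
13.0 [ 0.60477762 -0.10906381  0.0696455 ] [ 0.25958555  0.6579504  -0.1719047 ] [  0.26179511 -51.77706599 -24.64387715   0.05940269   0.1343318
   0.11142171]
[255.9682596  241.63111719]
foot [258.60666018 271.54673557] tips [array([257.62762064, 263.07604028]), array([258.18084811, 267.27466875]), array([258.83188111, 272.43992393])] fingertip [258.68760597 273.61219512]
258 [4, 8, 8, 7, 8, 6, 9, 8, 6, 7, 7, 6, 6, 7, 7, 7, 7]
259 [8, 6, 7, 7, 5, 8, 9, 7, 6, 7, 7, 7, 5, 6, 9, 7, 8]
260 [7, 9, 8, 8, 7, 5, 8, 9, 5, 8, 5, 8, 8, 11, 13, 9, 9]
261 [9, 7, 5, 8, 9, 7, 8, 12, 11, 7, 6, 8, 11, 16, 16, 15, 10]
262 [14, 10, 6, 9, 6, 15, 19, 14, 19, 13, 9, 9, 14, 15, 15, 16, 13]
263 [16, 14, 9, 8, 15, 27, 28, 16, 29, 26, 9, 8, 13, 14, 16, 14, 9]
264 [17, 16, 10, 7, 21, 37, 31, 15, 31, 32, 15, 8, 9, 14, 12, 7, 4]
265 [15, 15, 10, 7, 18, 31, 32, 17, 29, 33, 18, 6, 11, 11, 6, 6, 7]
266 [15, 16, 11, 8, 14, 29, 33, 19, 29, 33, 18, 6, 8, 7, 8, 6, 5]
267 [14, 9, 7, 6, 13, 30, 34, 20, 28, 35, 17, 8, 6, 7, 5, 8, 7]
268 [13, 6, 8, 7, 10, 23, 28, 26, 36, 39, 22, 7, 5, 7, 6, 7, 7]
269 [12, 8, 6, 8, 7, 11, 25, 41, 47, 47, 39, 22, 6, 8, 7, 6, 7]
270 [12, 5, 8, 6, 5, 18, 42, 54, 48, 51, 52, 43, 16, 6, 8, 7, 5]
271 [13, 10, 6, 7, 5, 30, 56, 58, 53, 54, 58, 53, 22, 7, 6, 6, 5]
272 [16, 14, 6, 7, 7, 28, 54, 61, 59, 61, 63, 52, 14, 5, 6, 9, 7]
273 [16, 13, 8, 8, 7, 15, 40, 63, 68, 63, 61, 46, 14, 9, 9, 7, 8]
274 [15, 14, 9, 9, 7, 11, 27, 47, 55, 48, 43, 30, 15, 15, 15, 11, 9]
275 [16, 14, 14, 15, 13, 14, 17, 19, 22, 24, 19, 16, 15, 15, 16, 14, 13]
276 [17, 16, 16, 15, 16, 17, 17, 17, 16, 15, 17, 16, 17, 16, 16, 16, 16]
277 [18, 17, 17, 18, 17, 17, 16, 16, 17, 17, 16, 15, 16, 16, 16, 16, 15]
```

Emit:
step_arm --xyz '[[0.1, 0, 0], [0, 0, 0]]' --dr '[[0, 0, 0], [0, 0, 0]]' --fingers '[0, 0]'

```text
clock: 13.25
tool_pos: [0.6086, -0.1094, 0.0711]
ee_rot: [-0.002, 1.0, -0.026, 0.001]
contact_force: [0.4, 0.2, 1.2]
finger_gap: 0.0001
grip_force: 0.0
```

Emit:
step_arm --xyz '[[0.1, 0, 0], [0, 0, 0]]' --dr '[[0, 0, 0], [0, 0, 0]]' --fingers '[0, 0]'

```text
clock: 13.45
tool_pos: [0.6141, -0.1097, 0.0715]
ee_rot: [-0.002, 1.0, -0.026, 0.002]
contact_force: [-0.2, 0.4, 0.6]
finger_gap: -0.0001
grip_force: 0.0
```

Emit:
step_arm --xyz '[[0.1, 0, 0], [0, 0, 0]]' --dr '[[0, 0, 0], [0, 0, 0]]' --fingers '[0, 0]'

```text
clock: 13.65
tool_pos: [0.6192, -0.11, 0.0714]
ee_rot: [-0.002, 1.0, -0.026, 0.002]
contact_force: [0.9, 0.1, 0.1]
finger_gap: -0.0001
grip_force: 0.0
```

Run:
```python
from h import *
s,p,r=now();print(s["clock"],p,s["contact_force"])
bat(ctrl.read_camera("scene"))
```

```text
13.65 [ 0.61924696 -0.10999229  0.0713954 ] [0.91045439 0.07278844 0.06226915]
258 [8, 7, 9, 7, 8, 8, 5, 8, 6, 6, 6, 6, 7, 7, 8, 5, 9]
259 [8, 7, 8, 6, 6, 6, 9, 7, 7, 7, 6, 7, 6, 7, 6, 6, 11]
260 [9, 9, 8, 5, 8, 8, 8, 8, 7, 9, 5, 7, 9, 6, 10, 9, 12]
261 [7, 7, 9, 6, 5, 7, 8, 8, 7, 6, 6, 6, 6, 5, 9, 12, 10]
262 [8, 8, 8, 7, 4, 6, 9, 11, 7, 6, 7, 6, 7, 7, 7, 11, 9]
263 [9, 5, 7, 7, 6, 6, 8, 11, 6, 5, 7, 7, 7, 7, 7, 7, 8]
264 [9, 8, 8, 7, 8, 6, 7, 9, 5, 4, 5, 7, 6, 7, 10, 9, 8]
265 [7, 7, 5, 9, 6, 5, 9, 10, 7, 8, 7, 6, 8, 12, 13, 11, 10]
266 [10, 10, 9, 8, 7, 7, 10, 14, 14, 5, 6, 7, 9, 11, 15, 16, 12]
267 [12, 14, 8, 10, 10, 10, 18, 23, 21, 24, 14, 7, 5, 10, 15, 15, 13]
268 [16, 15, 12, 8, 10, 18, 28, 22, 25, 36, 21, 11, 9, 12, 16, 14, 11]
269 [16, 16, 13, 7, 8, 26, 34, 20, 21, 37, 28, 12, 9, 12, 15, 12, 7]
270 [16, 16, 13, 7, 7, 24, 38, 26, 23, 38, 33, 18, 12, 11, 11, 7, 6]
271 [16, 15, 11, 7, 7, 23, 39, 31, 18, 36, 42, 40, 17, 6, 6, 7, 7]
272 [14, 13, 8, 5, 8, 21, 38, 33, 21, 38, 49, 49, 15, 6, 8, 8, 7]
273 [16, 14, 6, 6, 8, 16, 35, 45, 45, 52, 52, 37, 7, 7, 5, 8, 8]
274 [17, 13, 6, 7, 6, 10, 24, 40, 46, 47, 40, 21, 7, 6, 4, 6, 8]
275 [16, 13, 8, 7, 7, 8, 9, 12, 15, 18, 11, 7, 8, 7, 8, 6, 6]
276 [15, 14, 7, 8, 6, 8, 5, 8, 7, 4, 6, 7, 7, 6, 7, 7, 7]
277 [16, 15, 10, 7, 7, 8, 7, 4, 8, 7, 6, 7, 7, 8, 6, 7, 6]
```

Emit:
step_arm --xyz '[[-0.1, 0, -0.3], [-0.4, 0, -0.5], [-0.5, 0, 0], [-0.5, 0, 0], [0, 0, 0]]' --dr '[[0, 0, 0], [0, 0, 0], [0, 0, 0], [0, 0, 0], [0, 0, 0]]' --fingers '[0, 0, 0, 0, 0]'

```text
clock: 14.2
tool_pos: [0.5417, -0.1059, 0.1125]
ee_rot: [-0.002, 1.0, -0.026, 0.001]
contact_force: [0.3, -0.4, 0.2]
finger_gap: -0.0005
grip_force: 0.0
```

Run:
```python
from h import *
s,p,r=now();print(s["clock"],p,s["contact_force"])
bat(ctrl.read_camera("scene"))
```

```text
14.2 [ 0.54171026 -0.1059038   0.11247837] [ 0.29296952 -0.44446315  0.23568669]
258 [25, 23, 19, 19, 19, 22, 19, 16, 15, 16, 17, 15, 14, 17, 16, 16, 15]
259 [18, 16, 16, 16, 15, 17, 16, 14, 16, 14, 15, 16, 15, 15, 15, 16, 16]
260 [17, 15, 15, 15, 15, 16, 16, 14, 16, 16, 16, 17, 15, 14, 17, 17, 15]
261 [15, 15, 15, 17, 16, 15, 15, 16, 16, 15, 16, 16, 16, 16, 16, 15, 17]
262 [15, 16, 17, 15, 15, 16, 24, 46, 50, 18, 16, 16, 15, 15, 15, 15, 16]
263 [16, 18, 16, 15, 16, 16, 49, 95, 95, 35, 16, 16, 14, 15, 16, 16, 15]
264 [15, 17, 15, 17, 17, 17, 58, 108, 100, 48, 18, 17, 17, 15, 15, 16, 16]
265 [14, 16, 16, 15, 17, 16, 49, 84, 78, 46, 14, 16, 16, 16, 17, 16, 16]
266 [15, 15, 15, 16, 16, 16, 40, 72, 72, 47, 12, 14, 13, 15, 15, 16, 16]
267 [17, 15, 16, 16, 17, 16, 29, 60, 73, 47, 11, 9, 5, 10, 16, 17, 15]
268 [16, 15, 15, 17, 17, 17, 28, 58, 73, 50, 16, 7, 10, 13, 16, 16, 17]
269 [14, 17, 15, 14, 16, 20, 50, 78, 73, 56, 50, 47, 11, 15, 15, 16, 17]
270 [16, 17, 17, 17, 16, 42, 88, 103, 75, 68, 90, 89, 29, 16, 15, 17, 15]
271 [16, 15, 16, 16, 16, 64, 117, 119, 92, 94, 118, 105, 39, 16, 14, 15, 16]
272 [16, 17, 15, 15, 16, 59, 112, 127, 120, 120, 132, 107, 24, 16, 15, 16, 16]
273 [16, 16, 17, 15, 17, 32, 83, 124, 131, 128, 117, 83, 15, 16, 17, 15, 16]
274 [17, 16, 16, 17, 16, 18, 45, 83, 95, 90, 66, 29, 15, 17, 16, 17, 15]
275 [16, 17, 15, 15, 15, 16, 16, 17, 21, 23, 20, 16, 17, 16, 15, 15, 15]
276 [16, 17, 16, 16, 17, 17, 16, 16, 15, 14, 15, 16, 17, 17, 16, 17, 16]
277 [16, 16, 16, 16, 15, 16, 16, 16, 16, 18, 16, 17, 16, 16, 16, 16, 14]
```

The toggle hasn't moved and the fingers felt no contact. I'll find the real fingertip height by touching down gently on the base in front of the toggle.

Emit:
step_arm --xyz '[[0.46, 0, 0.3], [0, 0, 0.6], [0, 0, 0], [0, 0, 0]]' --dr '[[0, 0, 0], [0, 0, 0], [0, 0, 0], [0, 0, 0]]' --fingers '[0, 0, 0, 0]'

```text
clock: 14.65
tool_pos: [0.5673, -0.1073, 0.0669]
ee_rot: [-0.002, 1.0, -0.026, 0.001]
contact_force: [-0.3, -0.7, -0.4]
finger_gap: -0.0001
grip_force: 0.0
```

Emit:
step_arm --xyz '[[0, 0, 0.08], [0, 0, 0]]' --dr '[[0, 0, 0], [0, 0, 0]]' --fingers '[0, 0]'

```text
clock: 14.85
tool_pos: [0.5672, -0.1073, 0.063]
ee_rot: [-0.002, 1.0, -0.026, 0.002]
contact_force: [-0.0, -0.5, 0.0]
finger_gap: 0.0006
grip_force: 0.0
```

Emit:
step_arm --xyz '[[0, 0, 0.06], [0, 0, 0]]' --dr '[[0, 0, 0], [0, 0, 0]]' --fingers '[0, 0]'

```text
clock: 15.05
tool_pos: [0.5669, -0.1072, 0.0593]
ee_rot: [-0.002, 1.0, -0.026, 0.002]
contact_force: [-0.1, 0.2, 0.4]
finger_gap: -0.0002
grip_force: 0.0
```

Run:
```python
from h import *
s,p,r=now();print(s["clock"],p,s["contact_force"],r.as_matrix()[:,2])
i=ctrl.read_camera("scene")
print([ (c,[int(i[r,c].min()) for r in range(240,276,2)]) for c in range(250,264,2)])
```

```text
15.05 [ 0.56687253 -0.10717221  0.05927768] [-0.09222244  0.19246282  0.36638754] [ 0.00313876  0.00430929 -0.99998579]
[(250, [5, 7, 8, 7, 6, 11, 56, 20, 14, 11, 4, 11, 17, 17, 17, 16, 16, 16]), (252, [5, 6, 7, 8, 6, 9, 9, 9, 12, 5, 5, 11, 17, 15, 15, 15, 16, 16]), (254, [8, 7, 7, 10, 7, 10, 29, 38, 41, 11, 6, 14, 16, 16, 15, 16, 16, 18]), (256, [8, 7, 8, 8, 8, 13, 28, 21, 18, 5, 5, 22, 60, 41, 28, 88, 114, 46]), (258, [7, 7, 6, 8, 5, 8, 21, 27, 31, 6, 7, 48, 101, 72, 73, 76, 118, 96]), (260, [7, 6, 7, 8, 8, 37, 16, 11, 12, 6, 5, 15, 16, 13, 16, 89, 132, 67]), (262, [7, 8, 10, 10, 25, 77, 18, 13, 12, 6, 5, 14, 15, 13, 10, 28, 25, 17])]
```

Emit:
step_arm --xyz '[[0, 0, 0.06], [0, 0, 0]]' --dr '[[0, 0, 0], [0, 0, 0]]' --fingers '[0, 0]'

```text
clock: 15.3
tool_pos: [0.5667, -0.1071, 0.0558]
ee_rot: [-0.002, 1.0, -0.026, 0.001]
contact_force: [0.5, -0.1, 0.3]
finger_gap: 0.0004
grip_force: 0.0
```

Emit:
step_arm --xyz '[[0, 0, 0.06], [0, 0, 0]]' --dr '[[0, 0, 0], [0, 0, 0]]' --fingers '[0, 0]'

```text
clock: 15.5
tool_pos: [0.5667, -0.1071, 0.0528]
ee_rot: [-0.002, 1.0, -0.026, 0.001]
contact_force: [-1.0, 0.4, 0.5]
finger_gap: -0.0002
grip_force: 0.0
```

Emit:
step_arm --xyz '[[0, 0, 0.06], [0, 0, 0]]' --dr '[[0, 0, 0], [0, 0, 0]]' --fingers '[0, 0]'

```text
clock: 15.7
tool_pos: [0.5668, -0.107, 0.0498]
ee_rot: [-0.002, 1.0, -0.026, 0.001]
contact_force: [0.3, 0.4, -0.3]
finger_gap: -0.0002
grip_force: 0.0
```

There's no contact even at TCP z 0.050, so the shut fingertips stand higher than assumed. I'll raise 7 mm to clear the nut and push at that height.

Emit:
step_arm --xyz '[[0, 0, -0.15], [0.2, 0, 0], [0.1, 0, 0], [0.1, 0, 0], [0, 0, 0]]' --dr '[[0, 0, 0], [0, 0, 0], [0, 0, 0], [0, 0, 0], [0, 0, 0]]' --fingers '[0, 0, 0, 0, 0]'

```text
clock: 16.2
tool_pos: [0.5876, -0.1084, 0.0594]
ee_rot: [-0.002, 1.0, -0.026, 0.002]
contact_force: [-4.0, 0.5, 10.9]
finger_gap: 0.0001
grip_force: 5.6
```

Emit:
step_arm --xyz '[[0.1, 0, 0], [0.1, 0, 0], [0, 0, 0]]' --dr '[[0, 0, 0], [0, 0, 0], [0, 0, 0]]' --fingers '[0, 0, 0]'

```text
clock: 16.5
tool_pos: [0.5972, -0.1088, 0.0578]
ee_rot: [-0.002, 1.0, -0.026, 0.002]
contact_force: [-0.2, -1.4, -0.8]
finger_gap: 0.0
grip_force: 0.0
```

Run:
```python
from h import *
s,p,r=now();print(s["clock"],p,s["contact_force"])
bat(ctrl.read_camera("scene"))
```

```text
16.5 [ 0.59724763 -0.10875695  0.0578466 ] [-0.15685207 -1.43519713 -0.76048814]
258 [7, 9, 8, 7, 7, 7, 8, 8, 5, 6, 7, 7, 6, 6, 9, 9, 8]
259 [9, 8, 7, 6, 4, 7, 9, 8, 8, 7, 8, 7, 8, 11, 11, 6, 9]
260 [7, 6, 5, 6, 7, 9, 9, 9, 5, 6, 8, 7, 12, 15, 13, 6, 7]
261 [11, 10, 8, 6, 7, 14, 19, 18, 21, 10, 8, 9, 12, 10, 7, 7, 7]
262 [16, 13, 10, 8, 12, 26, 28, 23, 35, 22, 7, 9, 10, 8, 7, 6, 6]
263 [14, 11, 10, 7, 20, 36, 30, 19, 37, 30, 11, 8, 9, 7, 8, 7, 5]
264 [12, 8, 9, 7, 20, 37, 30, 15, 32, 32, 11, 7, 9, 7, 8, 6, 5]
265 [9, 7, 7, 8, 17, 31, 30, 15, 29, 32, 12, 6, 8, 7, 7, 5, 8]
266 [4, 6, 6, 5, 13, 29, 34, 20, 27, 33, 16, 8, 6, 4, 6, 6, 6]
267 [7, 7, 7, 7, 11, 25, 28, 16, 21, 25, 14, 7, 7, 6, 7, 8, 8]
268 [6, 5, 7, 5, 9, 13, 17, 20, 24, 29, 22, 5, 7, 6, 7, 6, 6]
269 [7, 7, 6, 8, 6, 11, 28, 48, 51, 55, 46, 24, 5, 7, 4, 7, 7]
270 [6, 8, 9, 7, 7, 18, 46, 63, 68, 74, 75, 71, 16, 6, 6, 6, 6]
271 [9, 8, 8, 6, 5, 49, 79, 74, 104, 101, 95, 103, 27, 10, 6, 7, 9]
272 [12, 9, 8, 13, 10, 59, 101, 100, 119, 114, 79, 85, 25, 14, 10, 10, 7]
273 [17, 15, 12, 16, 17, 32, 82, 110, 103, 103, 52, 42, 14, 14, 16, 14, 11]
274 [16, 16, 16, 17, 17, 17, 46, 79, 82, 66, 41, 20, 6, 10, 15, 17, 16]
275 [15, 18, 18, 16, 16, 16, 17, 19, 22, 24, 17, 10, 7, 8, 13, 16, 17]
276 [16, 16, 16, 18, 17, 16, 15, 15, 16, 16, 17, 13, 11, 11, 13, 16, 16]
277 [15, 16, 16, 16, 16, 16, 16, 15, 17, 17, 16, 17, 15, 17, 17, 16, 14]
```

I felt contact (4 N sideways, 11 N up), then it released, which is consistent with the toggle snapping over. I'll back off and check.

Emit:
step_arm --xyz '[[-0.4, 0, 0], [-0.4, 0, 0], [-0.3, 0, -0.5], [0, 0, -0.9], [0, 0, 0]]' --dr '[[0, 0, 0], [0, 0, 0], [0, 0, 0], [0, 0, 0], [0, 0, 0]]' --fingers '[0, 0, 0, 0, 0]'

```text
clock: 17.05
tool_pos: [0.5437, -0.1071, 0.1327]
ee_rot: [-0.001, 1.0, -0.026, 0.006]
contact_force: [-0.1, -0.7, -0.3]
finger_gap: 0.0001
grip_force: 0.0
```

Run:
```python
from h import *
s,p,r=now();print(s["clock"],p,s["contact_force"])
i=ctrl.read_camera("scene");bat(i)
print([(r,*i[r,317].tolist()) for r in range(234,244)])
```

```text
17.05 [ 0.54365846 -0.10708501  0.13273499] [-0.05000138 -0.72273876 -0.28124044]
258 [24, 24, 19, 18, 16, 21, 19, 15, 16, 17, 15, 16, 17, 16, 15, 15, 15]
259 [16, 17, 16, 16, 16, 15, 16, 16, 14, 16, 16, 17, 16, 15, 17, 18, 16]
260 [16, 17, 16, 15, 16, 15, 15, 14, 15, 16, 16, 16, 17, 16, 14, 16, 16]
261 [16, 17, 15, 17, 16, 16, 15, 17, 15, 16, 14, 16, 17, 16, 17, 15, 16]
262 [18, 16, 17, 15, 15, 19, 16, 16, 16, 16, 16, 16, 16, 15, 16, 18, 15]
263 [15, 15, 15, 16, 16, 15, 16, 17, 16, 16, 16, 16, 16, 17, 17, 15, 15]
264 [16, 16, 16, 17, 15, 16, 16, 17, 16, 15, 15, 16, 16, 16, 15, 16, 16]
265 [15, 16, 16, 16, 16, 16, 17, 16, 14, 15, 14, 15, 15, 16, 17, 15, 17]
266 [17, 15, 15, 15, 17, 16, 15, 15, 16, 15, 15, 17, 15, 17, 17, 16, 15]
267 [17, 16, 16, 14, 14, 17, 17, 15, 15, 17, 16, 16, 17, 16, 17, 16, 17]
268 [15, 15, 15, 16, 17, 15, 28, 43, 51, 62, 49, 17, 16, 17, 17, 17, 16]
269 [15, 15, 15, 15, 16, 19, 61, 101, 104, 113, 97, 49, 13, 17, 16, 17, 17]
270 [18, 16, 16, 16, 16, 41, 96, 126, 116, 113, 109, 90, 29, 16, 16, 16, 15]
271 [16, 15, 16, 16, 17, 64, 114, 114, 113, 101, 94, 104, 38, 17, 14, 16, 15]
272 [15, 17, 16, 15, 17, 60, 108, 113, 117, 113, 80, 85, 24, 16, 16, 16, 16]
273 [16, 17, 16, 16, 16, 33, 81, 108, 98, 100, 55, 41, 13, 14, 15, 16, 15]
274 [17, 17, 17, 16, 15, 19, 46, 75, 75, 67, 41, 19, 9, 10, 16, 16, 17]
275 [16, 16, 17, 17, 15, 17, 17, 18, 21, 23, 19, 10, 7, 7, 13, 15, 16]
276 [17, 16, 16, 16, 17, 16, 18, 17, 15, 16, 16, 13, 10, 11, 11, 16, 16]
277 [15, 16, 17, 16, 16, 17, 17, 16, 17, 15, 16, 17, 14, 16, 15, 16, 17]
[(234, 126, 121, 107), (235, 128, 123, 108), (236, 134, 118, 97), (237, 152, 95, 61), (238, 164, 70, 21), (239, 164, 71, 20), (240, 134, 57, 17), (241, 59, 28, 12), (242, 13, 12, 12), (243, 12, 12, 11)]
```

The toggle has flipped: the bat no longer shows above the nut, and its shadow has moved to the far side. The orange band is unchanged at the collar and the robot is clear, so I'm handing in.

```bash
python3 -c "
from bench import ctrl
print(ctrl.hand_in())"
```

```text
the job is handed in; nothing more can be done
None
```

The job is handed in (no verdict came back): the stem is drawn out to about 60 mm by the orange band and locked at its stop, the toggle is flipped away from the robot on the fourth push (the first three passed over it), and the gripper is clear of everything; I viewed 11 pictures, one over the limit of 10.

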